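# Turn a drying tile face down over the edge of the drying board

## Task

The back of the big square clay tile has to dry next: turn the tile face down onto the wooden drying board without grasping, carrying or lifting it off. With the fingertips push it across the table against the board's front edge, tip it up there until it stands on its edge and topples over onto the board, then push it along the board until it lies flat and square against the back rail. Leave everything else where it stands and take the hand away.

Things in the scene. Friction and masses are not known exactly. Their poses are not given: they have to be found in the camera images.
- tile: Loose square brown clay tile, a plain slab 100 x 100 x 10 mm, about 0.2 kg, too wide to grasp. Starts face up, flat on the table in front of the board, up to 15 degrees out of square with it, its +x side towards the board's front edge. Origin at the slab's centre (5 mm above the table); x, y parallel to its sides, +z out of its face (raised border and round disc); the back has fine ribs.
- board: Wooden drying board fixed to the table: 150 mm deep (x), 360 long (y), 15 thick; its front edge is a vertical step 15 mm high. Origin: centre of its underside, on the table; +x level from the front edge (x = -75 mm) to the back (+75), y along the edge, z up. A rail 12 mm wide, top 30 mm above the table, runs along the back; its inner face is at x = +63, so 138 mm of flat top are free.
- front_edge (a point): Middle of the board's upper front edge, 15 mm above the table; axes as the board's. Fingertips are rough enough on the clay that, while they press the tile's near side towards this edge with 10 to 15 N, that side follows them up along an arc about the edge's foot; a push of a few N may slip. As it rises its foot backs off from the step by up to its thickness.
- rail_foot (a point): Middle of the foot of the rail's inner face, on the board's top, 15 mm above the table; axes as the board's.
- test_tile: Bystander: small clay test tile, 34 x 52 x 8 mm, lying near the +y end of the board. Origin at the centre of its underside.
- rib: Bystander: flat wooden rib, 40 x 104 x 8 mm, on the table. Origin at the centre of its underside.
- water_cup: Bystander: small brown cup, 46 mm wide, 53 mm high. Origin at the centre of its underside.
- bowl: Bystander: small clay bowl, 60 mm wide, 42 mm high, near the -y end of the board. Origin at the centre of its underside.
- eraser: Bystander: pale eraser, 19 x 42 x 12 mm. Origin at the centre of its underside.

How it is judged:
On the way, in this order (a step that is already met when the one before it is completed fails the run):
1. the tile is brought, still face up and flat, against the board's front edge (x of tile in the frame of board between -0.131 and -0.115 m and angle between tile's own z axis and vertical below 0.3 rad).
2. the tile stands on its edge at the board's front edge (angle between tile's own z axis and vertical between 1.2 and 2 rad and height (world z) of tile below 0.075 m and x of tile in the frame of board between -0.12 and -0.03 m).
3. the tile has toppled face down onto the board (angle between tile's own z axis and vertical above 2.95 rad).
At the end, for the whole second after the job is handed in: The tile lies face down, flat (within 3.5 degrees) on the board's top, wholly on the board, its side against the back rail (within about 6 mm) and square with it (within 4.5 degrees), at rest; nothing else moved (angle between tile's own z axis and vertical above 3.08 rad and height (world z) of tile between 0.016 and 0.024 m and x of tile in the frame of board between 0.006 and 0.018 m and y of tile in the frame of board between -0.13 and 0.13 m and angle between the x axis of tile and the x axis of board, either way round below 0.08 rad and linear speed of tile below 0.01 m/s and angular speed of tile below 0.1 rad/s); the robot touches nothing.
It fails at once if the tile is lifted or carried clear of its support (height (world z) of tile above 0.08 m or (angle between tile's own z axis and vertical below 0.3 rad and height (world z) of tile above 0.04 m) or (angle between tile's own z axis and vertical above 2.85 rad and height (world z) of tile above 0.055 m)).
It fails at once if one of the other things is moved by more than 15 mm (distance of any of test_tile, rib, water_cup, bowl, eraser from where it was at the start of the episode above 0.015 m).
It also fails if it takes over 59 s, if anything falls off the work surface, if the arm or the gripper's body presses on something with over 40 N, if the wrist force passes 120 N, or if a joint passes its speed limit or range.

## Robot

A 7-joint arm with a two-finger parallel gripper is mounted at the origin on a cart in front of the work surface, level with it; the furniture and walls round the work are solid. World frame = base frame: x ahead of the robot, y to its left, z up, the work surface at z = 0. Lengths are in m, angles in rad, forces in N, time in s.
With the tool pointing down it reaches from about 0.35 to 0.9 m from the base axis. Payload 8.1 kg.
Tool frame: the origin (TCP) lies at the very end of the fingers, on their centre line; the grasp point (between the pads) lies 19 mm behind it (arm.tcp_to_grasp is the distance from the TCP to the grasp point, in m); z points along the fingers, y is the line along which they close (so a half turn about z gives the same grasp; the last joint's range is limited). The gripper opens to 92 mm and grips with 3 to 60 N. Pads are 19 mm wide; open, the fingers measure 130 mm over their backs; the gripper's body (75 mm by 190 mm) begins 47 mm behind the grasp point.
Start: joints at [1.191, 0.434, 0.025, 1.573, -0.012, 1.134, -0.075], TCP at [0.171, -0.601, 0.227] pointing down, gripper open.
Joint ranges: [-2.62, 2.62], [-0.44, 2.09], [-1.27, 1.32], [0.08, 2.57], [-1.32, 4.46], [0.12, 2], [-2.74, 2.74]. Speed limits (rad/s): [2.22, 2.22, 3.01, 3.01, 3.14, 3.14, 3.14].

## Interface

Orientations are given as a rotation vector (axis times angle).
In Python, from cell import arm gives the robot as it stands.
- The arm moves only by the tool move_tool, called after ">>>" as a command line: name --argument value ..., lists and objects as JSON in quotes. Schema: {"type":"object","properties":{"plan":{"type":"array","items":{"type":"number"},"minItems":5,"maxItems":50},"grip_force":{"type":"number"},"only":{"type":"string"},"quiet":{"type":"boolean"},"lines":{"type":"string"}},"required":["plan"],"additionalProperties":false}. plan is one flat list of numbers that holds 1 to 10 rows one after another, with no inner brackets; each row has 5 numbers: dx, dy, dz in shares of the most that a row can go, 1 being 50 mm, then a turn about the tool's z in parts of the range, where 1.0 means pi rad, then the opening from 0.0 (shut) to 1.0 (fully open); each row shifts and turns the commanded pose from where the row before left it, along the tool's axes as they then stand; what a row does not reach is not made up. A row lasts 1/10 s, in which the tool goes at most 0.05 m and 0.15 rad, less where a joint would pass 70% of its speed; a pose out of reach is approached as far as the arm can. The fingers move at their own pace and stop on an object; grip_force is the grip in N (left out, the last holds). Time passes only in rows, so rows that do not move let the fingers close. The tool returns the time, the measured TCP pose, the force, the opening and the grip force at its end. only (a regular expression) keeps the lines of the reply that match it, lines (a string "A,B") keeps lines A to B, and quiet returns only ok. Shift and turn numbers lie between -1 and 1, and a call with a number outside is refused. Input that does not fit is refused with a message, and nothing moves.
- arm.observe(): the state, without advancing time (a new reading comes with each control period).
- arm.get_image(name): name is "scene" or "top" or "wrist"; returns a dict with "image" (400x640x3 uint8, blue, green, red), "fx", "fy", "cx", "cy" (pixels), "cam_to_world" (4x4, takes a point from camera to world coordinates); the wrist camera has in their place "mount" (4x4, takes a point from camera to tool coordinates, whose origin is the TCP and whose axes are the flange's). Camera axes: x right, y down, z forward; pixel columns grow to the right and rows downward; lengths in m; the calibration is good to about 2 mm. A picture is of the moment at which its call begins: read the wrist's pose just before it. There is no depth.
- arm.sign_off(): hands the job in; it is judged then, once.
The state is a dict: "clock": time; "joints": joint angles; "dq": joint speeds; "joint_efforts": joint torques, N m; "position": TCP position; "ee_rot": TCP orientation; "force": force on the tool from outside, world axes, zero at the start; "ft_torque": the same for the moment, N m; "width": opening from 0.0 (shut) to 1.0 (fully open); "gripper_force": force on a finger pad.
Only numpy, scipy, OpenCV 4.12 (cv2) and the standard library are available. Lean on these libraries where they do the work, as an engineer would, in place of code of your own. Each camera call takes 0.05 s, during which the arm holds its last target. There are 200 camera calls.

## Working session

There is one attempt and no reset: what is moved stays moved. The work goes in short steps, Python scripts to look and compute and a tool call to move; the robot and the scene stay as the last step left them, time stands still between calls to the robot, and variables do not carry over. Pictures are saved under pics/ and viewed, at most 11 in all, crops included, and the job is handed in when it is done.

```bash
ls; mkdir -p pics; python3 - <<'E'
from cell import arm
import cv2,numpy as np,json
for n in ["top","scene"]:
    d=arm.get_image(n); cv2.imwrite(f"pics/{n}0.png",d["image"])
    print(n,d["fx"],d["fy"],d["cx"],d["cy"],np.round(d["cam_to_world"],4).tolist())
o=arm.observe();print(o)
E
```

```text
cell.py
pics
top 423.45318849409983 423.45318849409983 323.3626759992623 198.83702098708739 [[0.0032, -0.9927, 0.1204, 0.4611], [-1.0, -0.0027, 0.004, 0.0121], [-0.0037, -0.1205, -0.9927, 0.9639], [0.0, 0.0, 0.0, 1.0]]
scene 495.9755252531031 495.9755252531031 317.224569719713 200.7244121337284 [[0.7587, -0.3888, 0.5227, 0.1056], [-0.6514, -0.4508, 0.6102, -0.5216], [-0.0016, -0.8035, -0.5953, 0.6146], [0.0, 0.0, 0.0, 1.0]]
{'clock': 0.1, 'joints': array([ 1.19136855,  0.43514408,  0.0250101 ,  1.57400231, -0.01161365,
        1.13399015, -0.07508963]), 'dq': array([ 0.00089505, -0.00213643, -0.00075646,  0.0001435 , -0.00043945,
       -0.00119325,  0.00037977]), 'joint_efforts': array([ 3.99093755e-03, -6.69130969e+01,  9.88343954e-01, -3.15147293e+01,
       -6.05460140e-02,  3.75000620e-02,  4.63686058e-05]), 'position': array([ 0.17062534, -0.60078749,  0.22603107]), 'ee_rot': array([-3.11021976e+00, -4.33112869e-01,  5.04354249e-04]), 'force': array([0.16125342, 0.57316411, 0.23150862]), 'ft_torque': array([ 0.02199399,  0.02492515, -0.00669402]), 'gripper_force': 0.0, 'width': 0.9985955386145151}
```

View pics/top0.png

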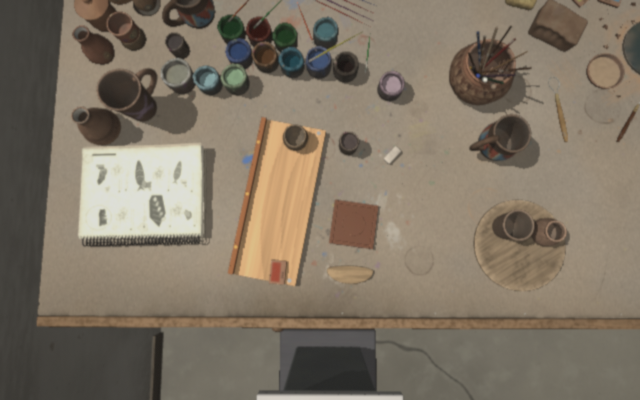

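View pics/scene0.png

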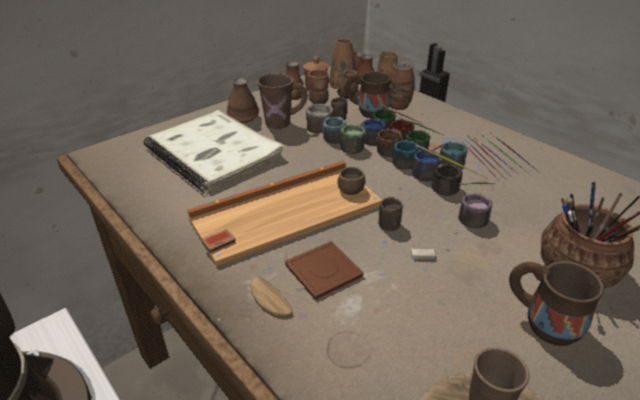

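Top view: the board's front edge runs (327,130)–(298,285) with the rail to its left. The tile is at about (355,225), the rib at (350,273), the cup at (348,143), the eraser at (392,155) and the bowl at (295,137). I'll rectify this to metric.

```bash
cat > h.py <<'E'
from cell import arm
import cv2,numpy as np
def proj(d,P):
    T=np.linalg.inv(d["cam_to_world"]);p=np.atleast_2d(P)@T[:3,:3].T+T[:3,3]
    return np.c_[d["fx"]*p[:,0]/p[:,2]+d["cx"],d["fy"]*p[:,1]/p[:,2]+d["cy"]]
def back(d,uv,z):
    uv=np.atleast_2d(np.asarray(uv,float));T=np.asarray(d["cam_to_world"])
    r=np.c_[(uv[:,0]-d["cx"])/d["fx"],(uv[:,1]-d["cy"])/d["fy"],np.ones(len(uv))]@T[:3,:3].T
    return (T[:3,3]+r*((z-T[2,3])/r[:,2])[:,None])[:,:2]
# metric map at height z: image u = (Y0-y)*s , v=(X0-x)*s
X0,Y0,s=0.70,0.27,1250
def warp(d,z,W=750,H=600):
    c=np.array([[0,0],[W,0],[W,H],[0,H]],float)
    P=np.c_[X0-c[:,1]/s,Y0-c[:,0]/s,np.full(4,z)]
    M=cv2.getPerspectiveTransform(proj(d,P).astype(np.float32),c.astype(np.float32))
    return cv2.warpPerspective(d["image"],M,(W,H),flags=cv2.INTER_CUBIC)
def w2(p): p=np.atleast_2d(p); return np.c_[X0-p[:,1]/s,Y0-p[:,0]/s]
E
python3 - <<'E'
from h import *
d=arm.get_image("top")
w=warp(d,0.010);cv2.imwrite("pics/w0.png",w)
print(back(d,[[327,130],[298,285],[265,118],[230,272]],0.015))
hsv=cv2.cvtColor(w,cv2.COLOR_BGR2HSV)
p=proj(d,[[*back(d,[355,225],.01)[0],.01]])
c=back(d,[355,225],.01)[0];u,v=int((Y0-c[1])*s),int((X0-c[0])*s);print(c,u,v,hsv[v-20:v+20:10,u-20:u+20:10].reshape(-1,3)[:4].tolist())
E
```

```text
[[0.73590938 0.00803437]
 [0.3848074  0.07116938]
 [0.7641122  0.15144375]
 [0.41255823 0.22196667]]
[ 0.51766975 -0.0555133 ] 406 227 [[10, 117, 122], [10, 116, 121], [10, 116, 121], [9, 115, 120]]
```

View pics/w0.png

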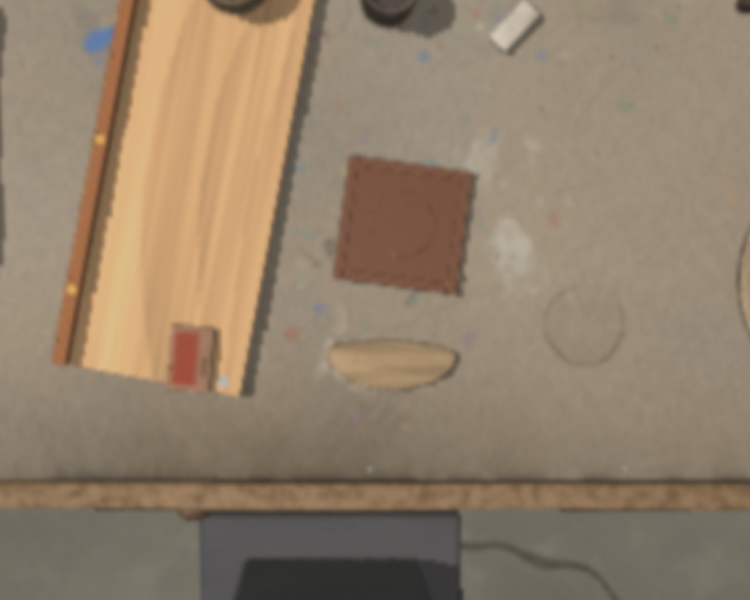

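The metric map shows the tile with corners at (350,156), (474,173), (460,294) and (334,277), nearly parallel to the board front edge (318,0)–(242,396). The rib is clear at (393,362). Next I'll fit both precisely.

```bash
cat >> h.py <<'E'
def tile(d,z=0.010):
    w=warp(d,z);b=w.astype(int);h=cv2.cvtColor(w,cv2.COLOR_BGR2HSV)
    m=((h[...,1]>95)&(h[...,0]<14)&(h[...,2]<160)&(h[...,2]>50)).astype(np.uint8)
    m=cv2.morphologyEx(m,cv2.MORPH_OPEN,np.ones((9,9)));n,l,st,c=cv2.connectedComponentsWithStats(m)
    k=max(range(1,n),key=lambda i:st[i,4]);pts=np.argwhere(l==k)[:,::-1].astype(np.float32)
    r=cv2.minAreaRect(pts);return w2(r[0])[0],np.array(r[1])/s,r[2],w2(cv2.boxPoints(r))
E
python3 - <<'E'
from h import *
d=arm.get_image("top");t=tile(d)
print(t)
w=warp(d,0.015);h=cv2.cvtColor(w,cv2.COLOR_BGR2HSV)
m=(h[...,2]>150)&(h[...,1]>80)
pts=[]
for v in range(40,330,5):
    r=np.where(m[v,:340])[0]; pts.append((r.max()+.5,v))
pts=w2(np.array(pts,float))
L=cv2.fitLine(pts.astype(np.float32),cv2.DIST_HUBER,0,.01,.01).ravel();print(L)
pts=[]
E
```

```text
(array([ 0.52021052, -0.05206892]), array([0.09845366, 0.09703698]), 7.829076290130615, array([[ 0.4788499 ,  0.00330818],
       [ 0.57498235, -0.00991005],
       [ 0.5615711 , -0.10744599],
       [ 0.46543866, -0.09422776]], dtype=float32))
[ 0.982831   -0.18450792  0.586       0.04016   ]
```

Careful with the scale: shifts go in shares of 50 mm and turns go in shares of pi rad. That gives: -0.1386 rad / 3.1416 = -0.0441.

>>> move_tool --plan '[0,0,0,-0.0441,0.5,0,0,0,-0.0441,0.5,0,0,0,-0.0441,0.5,0,0,0,-0.0441,0.5,0,0,0,-0.0441,0.5,0,0,0,-0.0441,0.5,0,0,0,-0.0441,0.5,0,0,0,-0.0441,0.5]'

```text
clock: 1.0
position: [0.1707, -0.6011, 0.2265]
ee_rot: [-2.411, -2.013, -0.0]
force: [-0.1, 0.8, 0.2]
width: 0.505
gripper_force: 0.0
```

>>> move_tool --plan '[0.874,0.404,0,0,0.5,0.874,0.404,0,0,0.5,0.874,0.404,0,0,0.5,0.874,0.404,0,0,0.5,0.874,0.404,0,0,0.5,0.874,0.404,0,0,0.5,0.874,0.404,0,0,0.5,0.874,0.404,0,0,0.5,0.874,0.404,0,0,0.5,0.874,0.404,0,0,0.5]'

```text
clock: 2.0
position: [0.4506, -0.2073, 0.2269]
ee_rot: [2.417, 2.006, -0.0]
force: [0.7, -1.2, 0.0]
width: 0.501
gripper_force: 0.0
```

```bash
cat >> h.py <<'E'
from scipy.spatial.transform import Rotation as Ro
A=np.array([.1845,.9828]);B=np.array([-.9828,.1845]);SE=.1476
def st():
    o=arm.observe();R=Ro.from_rotvec(o["ee_rot"]).as_matrix();p=o["position"];f=o["force"]
    print("t %.2f xb %.4f along %.4f z %.4f  yaw err %.2fdeg Fx %.1f Fy %.1f Fz %.1f"%(o["clock"],A@p[:2]-SE-.075,B@p[:2]+.542,p[2],np.degrees(np.arctan2(B@R[:2,0],A@R[:2,0])),A@f[:2],B@f[:2],f[2]),"w %.2f tilt %.3f"%(o["width"],np.arccos(-R[2,2])))
if __name__=="__main__": st()
E
python3 h.py
```

```text
t 2.00 xb -0.3432 along 0.0610 z 0.2269  yaw err -0.00deg Fx -1.0 Fy -0.9 Fz 0.0 w 0.50 tilt 0.000
```

In the tool's units: 0.045 m is 0.9, 0.0425 m is 0.85.

>>> move_tool --plan '[0.85,0.4,0,0,0.5,0.85,0.4,0,0,0.5,0,0,0.9,0,0.5,0,0,0.9,0,0.5,0,0,0.9,0,0.5,0,0,0.9,0,0.5,0,0,0.6,0,0.5,0,0,0,0,0.5]'

```text
clock: 2.8
position: [0.5018, -0.1323, 0.0132]
ee_rot: [-2.413, -2.003, 0.007]
force: [-0.5, 0.7, 1.0]
width: 0.5
gripper_force: 0.0
```

```bash
python3 h.py;python3 - <<'E'
from h import *
d=arm.get_image("top");w=warp(d,.01)
cv2.imwrite("pics/w1.png",w)
E
```

```text
t 2.80 xb -0.2600 along 0.0245 z 0.0132  yaw err 0.04deg Fx 0.6 Fy 0.6 Fz 1.0 w 0.50 tilt 0.007
```

View pics/w1.png

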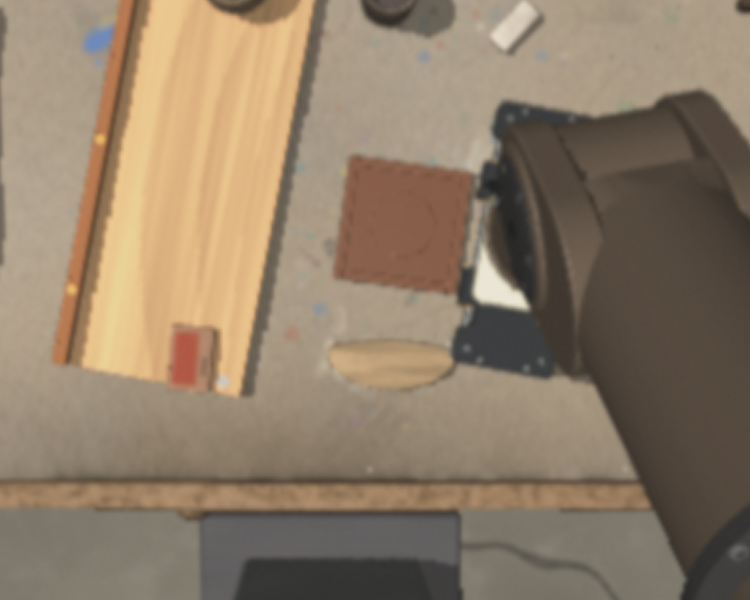

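The tile is undisturbed and the fingers sit just behind its near side (fingertips near (485,180) and (465,285)). Next is the push.

In the tool's units: 0.01 m is 0.2, 0.008 m is 0.16.

>>> move_tool --plan '[0,0.06,0.16,0,0.5,0.2,0,0,0,0.5,0.2,0,0,0,0.5,0.2,0,0,0,0.5,0.2,0,0,0,0.5,0.2,0,0,0,0.5,0.16,0,0,0,0.5,0.12,0,0,0,0.5,0.08,0,0,0,0.5,0,0,0,0,0.5]'

```text
clock: 3.85
position: [0.5216, -0.0661, 0.0103]
ee_rot: [2.414, 2.006, 0.002]
force: [-1.4, -3.5, 8.3]
width: 0.496
gripper_force: 4.3
```

```bash
python3 h.py
```

```text
t 3.85 xb -0.1913 along 0.0172 z 0.0103  yaw err 0.06deg Fx -3.7 Fy 0.7 Fz 8.3 w 0.50 tilt 0.003
```

```bash
python3 - <<'E'
from h import *
d=arm.get_image("top");w=warp(d,.01);t=tile(d);print(t)
q=arm.get_image("scene")["image"]
cv2.imwrite("pics/c2.png",np.hstack([w[100:400,250:600],cv2.resize(q[180:330,180:400],None,fx=2,fy=2)]))
E
```

```text
(array([ 0.52463539, -0.01758215]), array([0.02904636, 0.09688807]), 7.926926136016846, array([[ 0.47865713,  0.00348318],
       [ 0.5746194 , -0.00987867],
       [ 0.5706136 , -0.03864744],
       [ 0.47465134, -0.02528563]], dtype=float32))
```

View pics/c2.png

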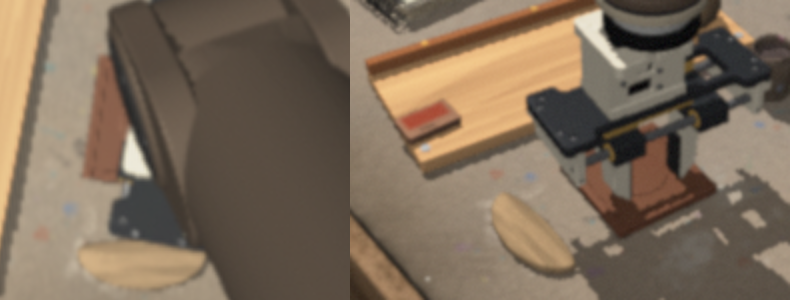

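The fingers rode on top of the tile because the tip was too high, but the tile hasn't moved. I'll lift, back off, go properly low and check the height.

In the tool's units: -0.025 m is -0.5, -0.02 m is -0.4.

>>> move_tool --plan '[0,0,-0.3,0,0.5,-0.4,0,0,0,0.5,-0.5,0,0,0,0.5,-0.5,0,0,0,0.5,0,0,0,0,0.5,0,0,0.24,0,0.5,0,0,0.12,0,0.5,0,0,0,0,0.5,0,0,0,0,0.5]'

```text
clock: 4.85
position: [0.5073, -0.1341, 0.0054]
ee_rot: [-2.415, -2.008, 0.0]
force: [-0.1, 0.2, 0.3]
width: 0.501
gripper_force: 0.0
```

```bash
python3 h.py
```

```text
t 4.85 xb -0.2608 along 0.0186 z 0.0054  yaw err 0.11deg Fx 0.1 Fy 0.2 Fz 0.3 w 0.50 tilt 0.001
```

In the tool's units: 0.01 m is 0.2, 0.004 m is 0.08.

>>> move_tool --plan '[0,-0.06,0.03,0,0.5,0.2,0,0,0,0.5,0.2,0,0,0,0.5,0.2,0,0,0,0.5,0.2,0,0,0,0.5,0.2,0,0,0,0.5,0.16,0,0,0,0.5,0.12,0,0,0,0.5,0.08,0,0,0,0.5,0,0,0,0,0.5]'

```text
clock: 5.85
position: [0.5171, -0.0672, 0.0042]
ee_rot: [-2.417, -2.007, -0.001]
force: [0.3, 0.3, 0.7]
width: 0.502
gripper_force: 0.0
```

```bash
python3 h.py; python3 - <<'E'
from h import *
d=arm.get_image("top");t=tile(d);print(t)
for c in t[3]: print(A@c-SE-.075, B@c+.542)
E
```

```text
t 5.85 xb -0.1932 along 0.0214 z 0.0042  yaw err 0.06deg Fx 0.4 Fy -0.3 Fz 0.7 w 0.50 tilt 0.000
(array([0.53321057, 0.00352302]), array([0.07853149, 0.09696034]), 10.61965560913086, array([[ 0.492797  ,  0.0510506 ],
       [ 0.5880966 ,  0.03318189],
       [ 0.57362413, -0.04400453],
       [ 0.47832453, -0.02613583]], dtype=float32))
-0.08150642283260824 0.0670979572117329
-0.08148501153588296 -0.029859297950565744
-0.16001399906873703 -0.02987663469016555
-0.16003541951179506 0.06708058843314652
```

In the tool's units: 0.002 m is 0.04, 0.0015 m is 0.03.

>>> move_tool --plan '[0.04,0,0,0,0.5,0.04,0,0,0,0.5,0.03,0,0,0,0.5,0,0,0,0,0.5]'

```text
clock: 6.3
position: [0.518, -0.0622, 0.0042]
ee_rot: [-2.417, -2.006, -0.0]
force: [-0.3, 0.1, 0.2]
width: 0.498
gripper_force: 0.0
```

```bash
python3 h.py
```

```text
t 6.30 xb -0.1882 along 0.0215 z 0.0042  yaw err 0.02deg Fx 0.1 Fy 0.3 Fz 0.2 w 0.50 tilt 0.000
```

>>> move_tool --plan '[0.04,0,0,0,0.5,0,0,0,0,0.5]'

```text
clock: 6.5
position: [0.5183, -0.0607, 0.0042]
ee_rot: [2.418, 2.006, -0.001]
force: [-0.7, -1.6, -0.6]
width: 0.503
gripper_force: 1.0
```

```bash
python3 h.py
```

```text
t 6.50 xb -0.1867 along 0.0215 z 0.0042  yaw err 0.00deg Fx -1.7 Fy 0.4 Fz -0.6 w 0.50 tilt 0.000
```

In the tool's units: 0.002 m is 0.04.

>>> move_tool --plan '[0.04,0,0,0,0.5,0,0,0,0,0.5]'

```text
clock: 6.7
position: [0.5182, -0.0606, 0.0042]
ee_rot: [2.418, 2.004, -0.004]
force: [0.5, -6.9, 2.1]
width: 0.502
gripper_force: 3.8
```

```bash
python3 h.py
```

```text
t 6.70 xb -0.1865 along 0.0215 z 0.0042  yaw err -0.08deg Fx -6.7 Fy -1.7 Fz 2.1 w 0.50 tilt 0.003
```

>>> move_tool --plan '[0.04,0,0,0,0.5,0,0,0,0,0.5]'

```text
clock: 6.9
position: [0.5182, -0.0605, 0.0042]
ee_rot: [2.419, 2.001, -0.007]
force: [-2.1, -12.4, 2.5]
width: 0.501
gripper_force: 6.5
```

```bash
python3 h.py
```

```text
t 6.90 xb -0.1864 along 0.0215 z 0.0042  yaw err -0.16deg Fx -12.6 Fy -0.2 Fz 2.5 w 0.50 tilt 0.005
```

In the tool's units: -0.008 m is -0.16, 0.0045 m is 0.09.

>>> move_tool --plan '[-0.16,0,0,0,0.5,0,0,0.054,0,0.5,0.08,0,0,0,0.5,0.09,0,0,0,0.5,0,0,0,0,0.5]'

```text
clock: 7.4
position: [0.5181, -0.0605, 0.0012]
ee_rot: [2.418, 2.001, -0.009]
force: [-2.5, -16.4, 2.3]
width: 0.5
gripper_force: 8.6
```

```bash
python3 h.py
```

```text
t 7.40 xb -0.1865 along 0.0217 z 0.0012  yaw err -0.16deg Fx -16.6 Fy -0.6 Fz 2.3 w 0.50 tilt 0.006
```

In the tool's units: -0.007 m is -0.14, -0.0005 m is -0.01.

>>> move_tool --plan '[-0.01,0,-0.14,0,0.5,0,0,-0.14,0,0.5,0.01,0,-0.14,0,0.5,0,0,0,0,0.5]'

```text
clock: 7.8
position: [0.5183, -0.0592, 0.0229]
ee_rot: [2.418, 2.002, -0.006]
force: [-2.4, -13.3, 1.9]
width: 0.501
gripper_force: 6.4
```

```bash
python3 h.py; python3 - <<'E'
from h import *
q=arm.get_image("scene")["image"]
cv2.imwrite("pics/c3.png",cv2.resize(q[160:310,200:400],None,fx=3,fy=3))
E
```

```text
t 7.80 xb -0.1851 along 0.0217 z 0.0229  yaw err -0.11deg Fx -13.5 Fy -0.1 Fz 1.9 w 0.50 tilt 0.004
```

View pics/c3.png

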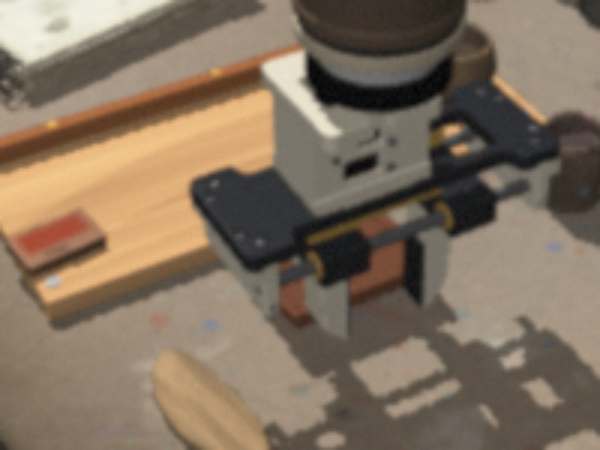

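The tile is following: its near side is up with the fingertips and the press is still 13 N. Continuing along the arc.

In the tool's units: -0.008 m is -0.16, -0.0066 m is -0.132.

>>> move_tool --plan '[0.02,0,-0.132,0,0.5,0.03,0,-0.132,0,0.5,0.05,0,-0.16,0,0.5,0,0,0,0,0.5]'

```text
clock: 8.25
position: [0.5196, -0.0535, 0.0444]
ee_rot: [2.417, 2.003, -0.005]
force: [-2.9, -11.4, 4.6]
width: 0.499
gripper_force: 6.0
```

```bash
python3 h.py
```

```text
t 8.25 xb -0.1793 along 0.0215 z 0.0444  yaw err -0.07deg Fx -11.7 Fy 0.7 Fz 4.6 w 0.50 tilt 0.004
```

>>> move_tool --plan '[0.066,0,-0.154,0,0.5,0.08,0,-0.148,0,0.5,0.094,0,-0.138,0,0.5,0,0,0,0,0.5]'

```text
clock: 8.65
position: [0.5223, -0.0402, 0.0667]
ee_rot: [2.416, 2.005, -0.002]
force: [-2.7, -9.1, 4.9]
width: 0.5
gripper_force: 5.2
```

```bash
python3 h.py
```

```text
t 8.65 xb -0.1657 along 0.0213 z 0.0667  yaw err 0.01deg Fx -9.5 Fy 1.0 Fz 4.9 w 0.50 tilt 0.002
```

In the tool's units: 0.0066 m is 0.132, -0.0062 m is -0.124.

>>> move_tool --plan '[0.11,0,-0.124,0,0.5,0.12,0,-0.112,0,0.5,0.132,0,-0.1,0,0.5,0,0,0,0,0.5]'

```text
clock: 9.05
position: [0.526, -0.0216, 0.0837]
ee_rot: [2.416, 2.006, -0.001]
force: [-3.4, -8.2, 10.0]
width: 0.499
gripper_force: 6.5
```

```bash
python3 h.py
```

```text
t 9.05 xb -0.1468 along 0.0211 z 0.0837  yaw err 0.04deg Fx -8.6 Fy 1.8 Fz 10.0 w 0.50 tilt 0.002
```

>>> move_tool --plan '[0.14,0,-0.084,0,0.5,0.15,0,-0.07,0,0.5,0.08,0,-0.03,0,0.5,0,0,0,0,0.5]'

```text
clock: 9.45
position: [0.5296, -0.0033, 0.0932]
ee_rot: [2.415, 2.006, 0.0]
force: [-4.6, -6.4, 16.0]
width: 0.498
gripper_force: 9.2
```

```bash
python3 h.py;python3 - <<'E'
from h import *
q=arm.get_image("scene")["image"]
cv2.imwrite("pics/c4.png",cv2.resize(q[140:310,180:400],None,fx=3,fy=3))
E
```

```text
t 9.45 xb -0.1281 along 0.0209 z 0.0932  yaw err 0.05deg Fx -7.1 Fy 3.3 Fz 16.0 w 0.50 tilt 0.002
```

View pics/c4.png

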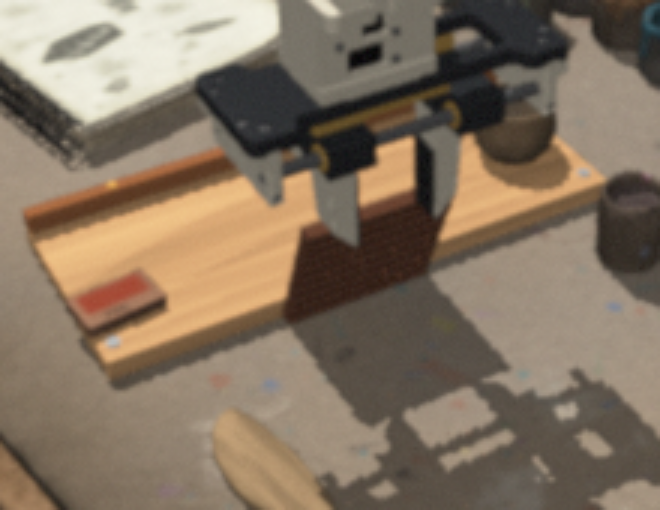

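In the tool's units: 0.006 m is 0.12, 0.004 m is 0.08.

>>> move_tool --plan '[0.08,0,-0.06,0,0.5,0.12,0,-0.05,0,0.5,0.12,0,-0.03,0,0.5,0,0,0,0,0.5]'

```text
clock: 9.9
position: [0.5324, 0.0144, 0.099]
ee_rot: [-2.415, -2.009, -0.002]
force: [0.6, 0.3, 2.2]
width: 0.501
gripper_force: 1.0
```

```bash
python3 h.py; python3 - <<'E'
from h import *
q=arm.get_image("scene")["image"]
cv2.imwrite("pics/c5.png",cv2.resize(q[150:290,240:370],None,fx=4,fy=4))
E
```

```text
t 9.90 xb -0.1102 along 0.0214 z 0.0990  yaw err 0.15deg Fx 0.4 Fy -0.5 Fz 2.2 w 0.50 tilt 0.001
```

View pics/c5.png

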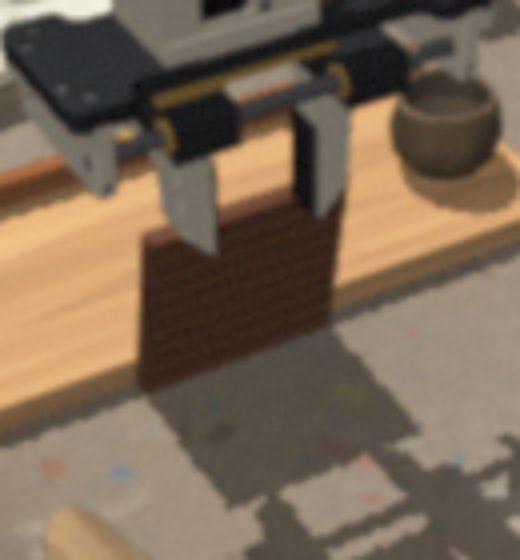

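In the tool's units: 0.0015 m is 0.03.

>>> move_tool --plan '[0,0,0.03,0,0.5,0,0,0.03,0,0.5,0,0,0,0,0.5]'

```text
clock: 10.25
position: [0.5325, 0.0115, 0.0973]
ee_rot: [2.417, 2.004, 0.0]
force: [-5.9, -3.0, 25.3]
width: 0.498
gripper_force: 12.6
```

```bash
python3 h.py
```

```text
t 10.25 xb -0.1131 along 0.0208 z 0.0973  yaw err -0.03deg Fx -4.0 Fy 5.2 Fz 25.3 w 0.50 tilt 0.002
```

The fingertips rest on the tile's upper side with the tile at about 82°. I'll drag it forward with a light press until it stands at 90°, where it is stable by itself.

In the tool's units: 0.004 m is 0.08, 0.003 m is 0.06.

>>> move_tool --plan '[0.06,0,-0.044,0,0.5,0.08,0,-0.016,0,0.5,0.08,0,-0.008,0,0.5,0,0,0,0,0.5]'

```text
clock: 10.65
position: [0.5344, 0.0237, 0.0997]
ee_rot: [2.417, 2.007, 0.001]
force: [-1.3, -0.4, 8.6]
width: 0.499
gripper_force: 4.6
```

```bash
python3 h.py
```

```text
t 10.65 xb -0.1007 along 0.0211 z 0.0997  yaw err 0.05deg Fx -0.6 Fy 1.2 Fz 8.6 w 0.50 tilt 0.001
```

In the tool's units: 0.002 m is 0.04, -0.0003 m is -0.006.

>>> move_tool --plan '[0.04,0,0,0,0.5,0.04,0,-0.006,0,0.5,0,0,0,0,0.5]'

```text
clock: 10.95
position: [0.5351, 0.0275, 0.0999]
ee_rot: [2.417, 2.007, 0.001]
force: [-0.1, -0.3, 8.8]
width: 0.501
gripper_force: 4.3
```

```bash
python3 h.py;python3 - <<'E'
from h import *
q=arm.get_image("scene")["image"]
cv2.imwrite("pics/c6.png",cv2.resize(q[150:290,240:370],None,fx=4,fy=4))
E
```

```text
t 10.95 xb -0.0969 along 0.0212 z 0.0999  yaw err 0.03deg Fx -0.3 Fy 0.0 Fz 8.8 w 0.50 tilt 0.001
```

View pics/c6.png

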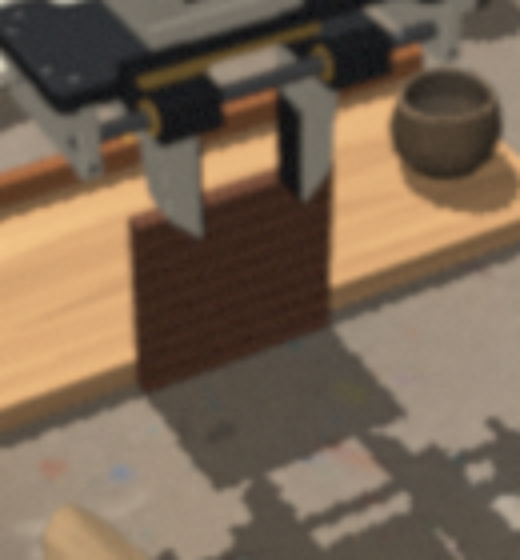

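The tile stands upright at the step, its top edge running from (135,220) to (330,170). I'll lift off, back away, lower behind it and check it still stands.

In the tool's units: -0.015 m is -0.3, 0.012 m is 0.24.

>>> move_tool --plan '[0,0,-0.08,0,0.5,0,0,-0.12,0,0.5,0,0,0,0,0.5,-0.2,0,0,0,0.5,-0.3,0,0,0,0.5,0,0,0,0,0.5,0,0,0.3,0,0.5,0,0,0.24,0,0.5,0,0,0,0,0.5]'

```text
clock: 11.9
position: [0.5288, 0.0021, 0.0807]
ee_rot: [-2.416, -2.005, 0.004]
force: [-0.2, 0.3, -0.2]
width: 0.502
gripper_force: 0.0
```

```bash
python3 h.py
```

```text
t 11.90 xb -0.1230 along 0.0227 z 0.0807  yaw err 0.00deg Fx 0.2 Fy 0.3 Fz -0.2 w 0.50 tilt 0.003
```

>>> move_tool --plan '[0.16,0,0,0,0.5,0.16,0,0,0,0.5,0.08,0,0,0,0.5,0.08,0,0,0,0.5,0.06,0,0,0,0.5,0,0,0,0,0.5]'

```text
clock: 12.5
position: [0.5353, 0.0296, 0.0826]
ee_rot: [2.417, 2.007, 0.0]
force: [0.1, -1.0, 0.1]
width: 0.502
gripper_force: 0.1
```

```bash
python3 h.py
```

```text
t 12.50 xb -0.0948 along 0.0214 z 0.0826  yaw err 0.06deg Fx -0.9 Fy -0.3 Fz 0.1 w 0.50 tilt 0.000
```

Contact is light at 90°, so the tile is standing. Pushing it over now.

In the tool's units: 0.004 m is 0.08.

>>> move_tool --plan '[0.08,0,0,0,0.5,0.08,0,0,0,0.5,0.08,0,0,0,0.5,0.08,0,0,0,0.5,0.08,0,0,0,0.5,0.08,0,0,0,0.5,0.08,0,0,0,0.5,0,0,0,0,0.5,0,0,0,0,0.5]'

```text
clock: 13.4
position: [0.5403, 0.0566, 0.0824]
ee_rot: [2.417, 2.007, -0.0]
force: [0.7, -0.0, -0.2]
width: 0.499
gripper_force: 0.0
```

```bash
python3 h.py;python3 - <<'E'
from h import *
q=arm.get_image("scene")["image"]
cv2.imwrite("pics/c7.png",cv2.resize(q[140:310,180:400],None,fx=3,fy=3))
E
```

```text
t 13.40 xb -0.0673 along 0.0215 z 0.0824  yaw err 0.03deg Fx 0.1 Fy -0.7 Fz -0.2 w 0.50 tilt 0.000
```

View pics/c7.png

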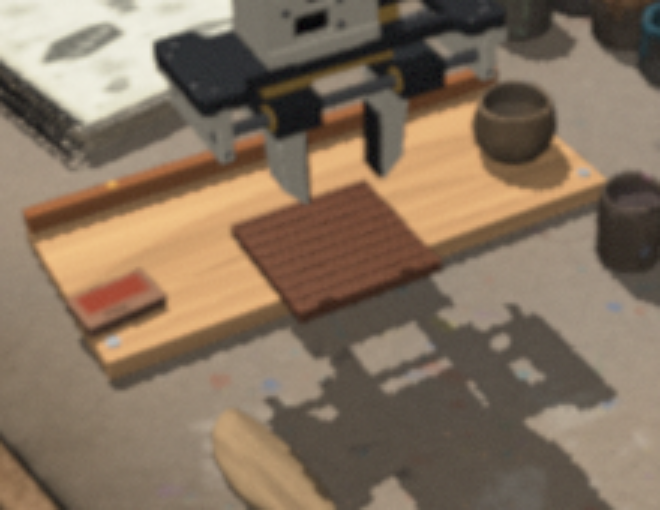

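The tile lies ribs up on the board, overhanging the front edge. I'll retreat, lower to board-top height, then push to the rail.

In the tool's units: 0.03 m is 0.6, 0.025 m is 0.5.

>>> move_tool --plan '[-0.4,0,0,0,0.5,-0.4,0,0,0,0.5,-0.4,0,0,0,0.5,0,0,0,0,0.5,0,0,0.6,0,0.5,0,0,0.5,0,0.5,0,0,0.14,0,0.5,0,0,0,0,0.5,0,0,0,0,0.5]'

```text
clock: 14.35
position: [0.5298, -0.0019, 0.0212]
ee_rot: [2.417, 2.007, 0.001]
force: [0.0, 0.4, -0.3]
width: 0.497
gripper_force: 0.0
```

```bash
python3 h.py; python3 - <<'E'
from h import *
t=tile(arm.get_image("top"),.025);print(t[:3])
for c in t[3]: print(A@c-SE-.075, B@c+.542)
E
```

```text
t 14.35 xb -0.1267 along 0.0210 z 0.0212  yaw err 0.04deg Fx 0.4 Fy 0.1 Fz -0.3 w 0.50 tilt 0.001
(array([0.54776838, 0.08025712]), array([0.07666661, 0.09803163]), 10.84030532836914)
-0.004150280356407174 0.06733548275232315
-0.004506121087074308 -0.03069239936619994
-0.08116977692842485 -0.030414078244566878
-0.08081395449042321 0.0676137397959829
```

Careful with the scale: shifts go in shares of 50 mm and turns go in shares of pi rad. That gives: 0.012 m is 0.24, 0.01 m is 0.2.

>>> move_tool --plan '[0,0,0.046,0,0.5,0,0,0,0,0.5,0.2,0,0,0,0.5,0.2,0,0,0,0.5,0.2,0,0,0,0.5,0.24,0,0,0,0.5,0.24,0,0,0,0.5,0.2,0,0,0,0.5,0.12,0,0,0,0.5,0,0,0,0,0.5]'

```text
clock: 15.4
position: [0.5423, 0.0681, 0.0181]
ee_rot: [-2.415, -2.008, -0.001]
force: [0.2, 0.2, 0.4]
width: 0.5
gripper_force: 0.0
```

```bash
python3 h.py
```

```text
t 15.40 xb -0.0557 along 0.0216 z 0.0181  yaw err 0.12deg Fx 0.2 Fy -0.2 Fz 0.4 w 0.50 tilt 0.001
```

>>> move_tool --plan '[0.06,0,0,0,0.5,0.04,0,0,0,0.5,0.04,0,0,0,0.5,0,0,0,0,0.5]'

```text
clock: 15.8
position: [0.5434, 0.0734, 0.0181]
ee_rot: [-2.417, -2.006, -0.0]
force: [-0.1, -1.1, -0.3]
width: 0.499
gripper_force: 0.0
```

```bash
python3 h.py
```

```text
t 15.80 xb -0.0502 along 0.0215 z 0.0181  yaw err 0.01deg Fx -1.1 Fy -0.1 Fz -0.3 w 0.50 tilt 0.000
```

In the tool's units: 0.002 m is 0.04.

>>> move_tool --plan '[0.04,0,0,0,0.5,0.04,0,0,0,0.5,0,0,0,0,0.5]'

```text
clock: 16.1
position: [0.5438, 0.075, 0.018]
ee_rot: [2.418, 2.004, -0.004]
force: [-1.7, -6.9, 3.5]
width: 0.503
gripper_force: 3.5
```

```bash
python3 h.py
```

```text
t 16.10 xb -0.0486 along 0.0214 z 0.0180  yaw err -0.07deg Fx -7.1 Fy 0.4 Fz 3.5 w 0.50 tilt 0.003
```

>>> move_tool --plan '[0.04,0,0,0,0.5,0,0,0,0,0.5]'

```text
clock: 16.3
position: [0.5437, 0.0751, 0.018]
ee_rot: [2.418, 2.001, -0.008]
force: [-3.1, -11.5, 5.6]
width: 0.498
gripper_force: 6.1
```

```bash
python3 h.py
```

```text
t 16.30 xb -0.0485 along 0.0215 z 0.0180  yaw err -0.14deg Fx -11.9 Fy 0.9 Fz 5.6 w 0.50 tilt 0.006
```

The tile is firmly against the rail, with TCP at -48.5 mm as predicted. Taking the hand away and checking.

In the tool's units: -0.045 m is -0.9, -0.03 m is -0.6.

>>> move_tool --plan '[-0.16,0,0,0,0.5,-0.4,0,0,0,0.5,-0.6,0,0,0,0.5,-0.4,0,-0.6,0,0.5,0,0,-0.9,0,0.5,0,0,-0.9,0,0.5,0,0,-0.9,0,0.5,-0.9,0,0,0,0.5,-0.9,0,0,0,0.5,-0.9,0,0,0,0.5]'

```text
clock: 17.3
position: [0.5053, -0.1313, 0.1838]
ee_rot: [2.415, 2.007, 0.002]
force: [1.0, -0.4, 0.2]
width: 0.498
gripper_force: 0.0
```

>>> move_tool --plan '[-0.9,0,0,0,0.5,-0.9,0,0,0,0.5,0,0,0,0,0.5,0,0,0,0,0.5]'

```text
clock: 17.7
position: [0.4884, -0.2195, 0.183]
ee_rot: [-2.42, -2.003, -0.001]
force: [0.5, 2.2, -0.6]
width: 0.502
gripper_force: 0.0
```

```bash
python3 h.py; python3 - <<'E'
from h import *
d=arm.get_image("top");t=tile(d,.025);print(t[:3])
print(A@t[0]-SE-.075, B@t[0]+.542)
cv2.imwrite("pics/w8.png",warp(d,.02))
E
```

```text
t 17.70 xb -0.3482 along 0.0215 z 0.1830  yaw err -0.13deg Fx 2.2 Fy -0.1 Fz -0.6 w 0.50 tilt 0.000
(array([0.55816434, 0.13581455]), array([0.104697  , 0.10037616]), 10.885526657104492)
0.0138598618395996 0.018493868061523533
```

View pics/w8.png

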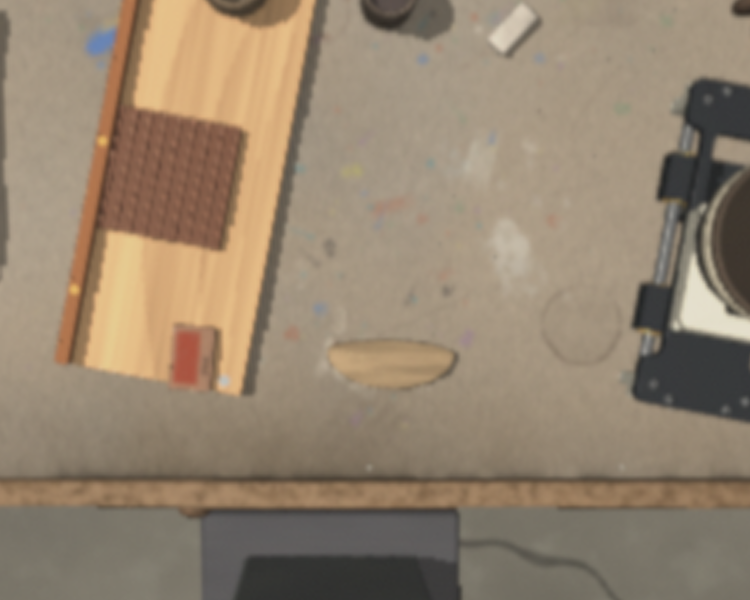

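The tile is ribs up, square and flush with the rail at (172,178). x is about 13 mm and the angle error about 0.3°. The bystanders haven't moved and the hand is clear.

```bash
python3 -c "
from cell import arm
print(arm.sign_off())"
```

```text
the job is handed in; nothing more can be done
None
```

The tile lies face down, flat and square against the back rail, nothing else has visibly moved, the hand is clear, and the job is handed in; no verdict came back.

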